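# Take a jar from the coasting sample carousel

## Robot

A 6-joint arm with a two-finger parallel gripper is mounted at the origin on the work surface. World frame = base frame: x ahead of the robot, y to its left, z up, the work surface at z = 0. Lengths are in mm, angles in rad, forces in N, time in s.
With the tool pointing down it reaches from about 275 to 1000 mm from the base axis. Payload 8.4 kg.
Tool frame: the origin (TCP) lies between the finger pads, 19 mm behind the fingertips; this is the grasp point; z points along the fingers, y is the line along which they close (so a half turn about z gives the same grasp; the last joint's range is limited). The gripper opens to 85 mm and grips with 20 to 120 N. Pads are 22 mm wide; open, the fingers measure 114 mm over their backs; the gripper's body (76 mm by 85 mm) begins 54 mm behind the grasp point. The pads swing forward as they close: fully open they stand 13 mm farther back than shut.
Start: joints at [1.192, 0.353, 1.633, -0, 1.155, -0.002], TCP at [229.966, 581.157, 249.981] pointing down, gripper open.
Joint ranges: [-2.63, 2.63], [-0.92, 2.1], [0.06, 2.66], [-1.3, 4.44], [0, 2.69], [-3.02, 3.02]. Speed limits (rad/s): [2.22, 2.22, 2.79, 3.14, 3.14, 3.14].

## Interface

Orientations are given as [roll, pitch, yaw] about the fixed x, y, z axes, in that order (R = Rz(yaw) Ry(pitch) Rx(roll)).
In Python, from rig import sense, grab_frame, sign_off gives the robot as it stands. The module is installed in compiled form; this text tells all that it offers.
- The arm moves only by the tool send_rows, never from a script. Its argument "moves" is a list that holds one entry, the list of rows, each a list of 7 numbers: the shift along the world's x, y, z in m, then the turn, a rotation vector about the world's x, y, z in rad, then the opening, from -1 (shut) to 1 (fully open). In form: [[[dx, dy, dz, rx, ry, rz, jaw], ...]]. A call has 1 to 10 rows; each row shifts and turns the commanded pose from where the row before left it; what a row does not reach is not made up. A row lasts 1/10 s, in which the tool goes at most 50 mm and 8.59 degrees, less where a joint would pass 70% of its speed; a pose out of reach is approached as far as the arm can. A call with a gripper value outside its range is refused whole. The fingers move at their own pace and stop on an object; "grip_force" is the grip in N (left out, the last holds). Time passes only in rows, so rows that do not move let the fingers close. It gives the time, the measured TCP pose, the force, the opening and the grip force at its end, in the units of the state.
- sense(): the state, without advancing time (a new reading comes with each control period).
- grab_frame(name): name is "side" or "top"; returns a dict with "img" (400x640x3 uint8, red, green, blue), "mtx" (3x3 intrinsics, pixels), "dist" ([k1, k2, p1, p2, k3] as OpenCV has them; the pictures are not rectified), "rvec" (rotation vector, rad) and "tvec" (3), from world to camera coordinates, as OpenCV has them. Camera axes: x right, y down, z forward; pixel columns grow to the right and rows downward; lengths in mm; the calibration is good to about 2 mm. A picture is of the moment at which its call begins. There is no depth.
- sign_off(): hands the job in; it is judged then, once.
The state is a dict: "clock": time; "qpos": joint angles; "qvel": joint speeds; "joint_efforts": joint torques, N m; "eef_pos": TCP position; "tcp_rot": TCP orientation; "contact_force": force on the tool from outside, world axes, zero at the start; "wrist_torque": the same for the moment, N m; "opening": opening from 0.0 (shut) to 1.0 (fully open); "grasp_force": force on a finger pad.
Only numpy, scipy, OpenCV 4.12 (cv2) and the standard library are available. Lean on these libraries where they do the work, as an engineer would, in place of code of your own. Each camera call takes 0.05 s, during which the arm holds its last target. There are 200 camera calls.

## Task

The egg samples in the carousel have settled: push the carousel round (the finger pegs are there for that) so that it coasts freely at an easy pace, about a turn in five seconds, and then for a good four seconds, without touching it, follow the yellow-capped jar round with your fingers close above the middle of its cap while the eggs are stirred up. Then, with the carousel still turning, grip that jar, lift it out, stand it upright and gently on the light plate with its whole foot inside the black ring, and let go. Leave the white-capped jars seated in their collars and the other things on the bench where they are.

Things in the scene. Friction and masses are not known exactly. Their poses are not given: they have to be found in the camera images.
- carousel_base: Grey foot of the sample carousel (a hand-turned rotary rack for jars), 190 mm across, 38 mm high, stays put. Origin: on the bench under the turning axis, z up along the axis. A round aluminium deck, 276 mm across, turns above it on a ball bearing; the deck's top face is 50 mm above the bench. A black carrying knob in the middle, 28 mm across, reaches 102 mm above the bench.
- collar0 (a point): Centre of one of five blue collars on the deck, at the deck's top face (50 mm above the bench); it goes round with the deck. The collars stand 72 degrees apart, 95 mm from the axis; each is 40 mm across inside, 46 mm outside, 14 mm high, and holds one jar loosely (3 mm play all round).
- peg0 (a point): Centre of the top of one of five steel finger pegs by which the deck is pushed round; it goes round with the deck. Pegs: 12 mm thick, 55 mm tall on the deck, tops 105 mm above the bench, 122 mm from the axis, 72 degrees apart, each half-way between two collars. peg0 is 36 degrees anticlockwise of collar0.
- carousel (a joint): Turn of the deck about its vertical axis in rad, anticlockwise from above positive, no stops, 0 at the start. Nominal: deck 1.0 kg, inertia with five jars about 0.013 kg m2. Pushed and let go it coasts, losing speed with a time constant of about 14 s plus about 0.03 rad/s each second; these differ by a third from day to day. At 1.2 rad/s a jar moves at 0.11 m/s.
- jar_yellow: The wanted sample: closed amber jar with yellow cap, about 75 g. 34 mm across, 75 mm tall; the cap is its top 20 mm, 36 mm across. Origin: centre of its underside, z up along the jar. Stands loosely in one of the five collars, underside on the deck, cap top 125 mm above the bench.
- lightplate: White LED light plate on the bench, 170 x 170 x 22 mm, fixed; flat top 22 mm above the bench. Origin: centre of its underside. Its small black knob is on its -x side.
- ring_centre (a point): Centre of the bright round glass in the top face of the light plate, 22 mm above the bench. The glass is 80 mm across and is framed by a flat black ring, 96 mm across, flush with the top.
- jar_white1: One of four amber jars like the wanted one but with a white cap, standing in the other collars; same size and origin.
- jar_white2: One of four amber jars like the wanted one but with a white cap, standing in the other collars; same size and origin.
- jar_white3: One of four amber jars like the wanted one but with a white cap, standing in the other collars; same size and origin.
- jar_white4: One of four amber jars like the wanted one but with a white cap, standing in the other collars; same size and origin.
- petri_dish: Glass Petri dish, 90 mm across, 16 mm high, loose on the bench; origin under its centre.
- forceps: Steel forceps, 125 mm long, 8 mm high, lying loose on the bench; origin in the middle of its length on the bench.
- cryobox: Pink open storage box with cardboard grid, 132 x 132 x 50 mm, loose; origin under its centre.
- dimmer: Black lamp control box, 85 x 60 x 45 mm, with a small knob on top, loose; origin under its centre.
- beaker: Clear cup, 68 mm across the rim, 90 mm tall, loose; origin under its centre.

How it is judged (in metres and radians):
On the way, in this order (a step that is already met when the one before it is completed fails the run):
1. the carousel has been set turning (faster than 0.5 rad/s) ((velocity of joint carousel above 0.5 rad/s or velocity of joint carousel below -0.5 rad/s)), for 0.1 s.
2. while it coasts untouched by the robot (faster than 0.2 rad/s), the TCP follows the yellow-capped jar for 4 s: within 25 mm of its axis, fingertips no more than about 55 mm above the cap ((velocity of joint carousel above 0.2 rad/s or velocity of joint carousel below -0.2 rad/s) and horizontal distance between the grasp point and jar_yellow below 0.025 m and z of the grasp point in the frame of jar_yellow below 0.149 m and angle between jar_yellow's own z axis and vertical below 0.2 rad and contact force between each of the fingers, the arm and carousel_base below 0.3 N and contact force between each of the fingers, the arm and jar_yellow below 0.3 N and contact force between each of the fingers, the arm and jar_white1 below 0.3 N and contact force between each of the fingers, the arm and jar_white2 below 0.3 N and contact force between each of the fingers, the arm and jar_white3 below 0.3 N and contact force between each of the fingers, the arm and jar_white4 below 0.3 N), for 4 s.
3. the fingers take hold of the yellow-capped jar while the carousel still turns (faster than 0.08 rad/s) ((velocity of joint carousel above 0.08 rad/s or velocity of joint carousel below -0.08 rad/s) and contact force between the fingers and jar_yellow above 0.5 N), for 0.05 s.
4. the yellow-capped jar is lifted clear of the carousel in the fingers (z of jar_yellow in the frame of carousel_base above 0.085 m and contact force between the fingers and jar_yellow above 0.5 N), for 0.1 s.
5. the yellow-capped jar stands on the light plate inside the ring (horizontal distance between jar_yellow and ring_centre below 0.022 m and z of jar_yellow in the frame of ring_centre between -0.003 and 0.004 m and angle between jar_yellow's own z axis and vertical below 0.1 rad), for 0.2 s.
At the end, for the whole second after the job is handed in: The yellow-capped jar stands released, upright (within 0.1 rad) and still on the light plate, its axis within 22 mm of the ring's centre; the four white-capped jars sit upright in their collars; the other things on the bench are within 30 mm of where they were. The carousel may stand or turn (all of step 5 and linear speed of jar_yellow below 0.02 m/s and angle between each of jar_white1, jar_white2, jar_white3, jar_white4's own z axis and vertical below 0.12 rad and z of each of jar_white1, jar_white2, jar_white3, jar_white4 in the frame of carousel_base below 0.057 m and horizontal distance between each of jar_white1, jar_white2, jar_white3, jar_white4 and carousel_base below 0.106 m and distance of each of petri_dish, forceps, cryobox, dimmer, beaker from where it was at the start of the episode below 0.03 m); the robot touches nothing.
It fails at once if the carousel is whirled faster than 3 rad/s (velocity of joint carousel above 3 rad/s or velocity of joint carousel below -3 rad/s).
It fails at once if the yellow-capped jar is dropped or flung (over 0.35 m/s with no finger on it) (linear speed of jar_yellow above 0.35 m/s and contact force between the fingers and jar_yellow below 0.1 N).
It fails at once if the yellow-capped jar is slammed on the light plate (over 25 N) or tipped by more than 0.6 rad (contact force between jar_yellow and lightplate above 25 N or angle between jar_yellow's own z axis and vertical above 0.6 rad).
It fails at once if a white-capped jar is tipped or pulled from its collar (angle between any of jar_white1, jar_white2, jar_white3, jar_white4's own z axis and vertical above 0.35 rad or z of any of jar_white1, jar_white2, jar_white3, jar_white4 in the frame of carousel_base above 0.066 m).
It fails at once if another thing on the bench is moved by more than 30 mm (distance of any of petri_dish, forceps, cryobox, dimmer, beaker from where it was at the start of the episode above 0.03 m).
It also fails if it takes over 51 s, if anything falls off the work surface, if the arm or the gripper's body presses on something with over 40 N, if the wrist force passes 120 N, or if a joint passes its speed limit or range.

## Working session

There is one attempt and no reset: what is moved stays moved. The work goes in short steps, Python scripts to look and compute and a tool call to move; the robot and the scene stay as the last step left them, time stands still between calls to the robot, and variables do not carry over. Pictures are saved under pics/ and viewed, at most 10 in all, crops included, and the job is handed in when it is done.

Besides the shell and the picture viewer there is one more tool, called after "Request:" by a JSON object that holds its "op" and its "data". send_rows: Moves the arm, as the interface text tells. Its arguments: {"type":"object","properties":{"moves":{"type":"array"},"grip_force":{"type":"number"}},"required":["moves"]}

```bash
mkdir -p pics; python3 - <<'E'
from rig import *
import cv2,numpy as np
s=sense();print(s)
for n in("side","top"):
    f=grab_frame(n);cv2.imwrite(f"pics/{n}0.png",f["img"][:,:,::-1])
    R=cv2.Rodrigues(np.array(f["rvec"],float))[0];print(n,f["mtx"],f["dist"],-R.T@np.array(f["tvec"]).ravel(),R[2])
print(sense()["clock"])
E
```

```text
{'clock': 0.0, 'qpos': array([ 1.19159891e+00,  3.53682231e-01,  1.63411761e+00,  3.04819995e-06,
        1.15519089e+00, -2.41239341e-03]), 'qvel': array([ 0.00086205, -0.00025116, -0.00099146, -0.00088076,  0.00093286,
        0.00017349]), 'joint_efforts': array([ 4.04436596e-04, -6.05236602e+01, -3.42067981e+01, -1.09320201e-04,
        8.98338330e-03,  1.61349931e-05]), 'eef_pos': array([229.8018444 , 580.74716569, 249.2474433 ]), 'tcp_rot': array([-3.14019459e+00, -6.15969363e-06,  2.76480640e+00]), 'contact_force': array([ 0.13868632, -0.0865023 , -0.68111978]), 'wrist_torque': array([-0.01475679, -0.0714637 , -0.05668056]), 'grasp_force': 0.0, 'opening': 1.0012020556724666}
side [[452.20079313   0.         317.93763061]
 [  0.         452.20079313 202.22735324]
 [  0.           0.           1.        ]] [0.0041928 0.        0.        0.        0.       ] [ 480.83041966  999.72255595 1156.94529979] [ 0.01536204 -0.68663467 -0.72684032]
top [[363.0824542    0.         322.91908721]
 [  0.         363.0824542  191.13296066]
 [  0.           0.           1.        ]] [-0.07805635  0.          0.          0.          0.        ] [ 317.34089876   11.90574366 1378.62381577] [ 0.14773859 -0.01237134 -0.98894907]
0.1
```

View pics/side0.png

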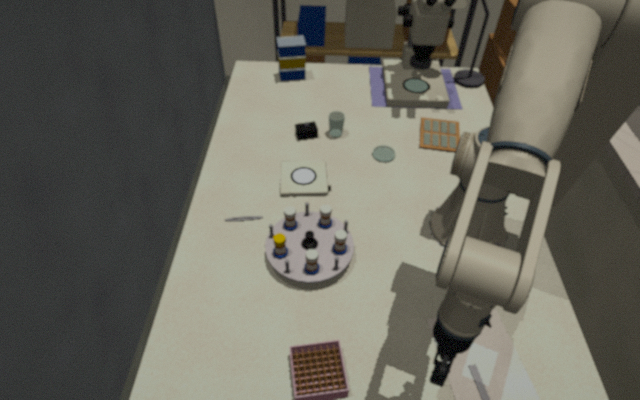

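View pics/top0.png

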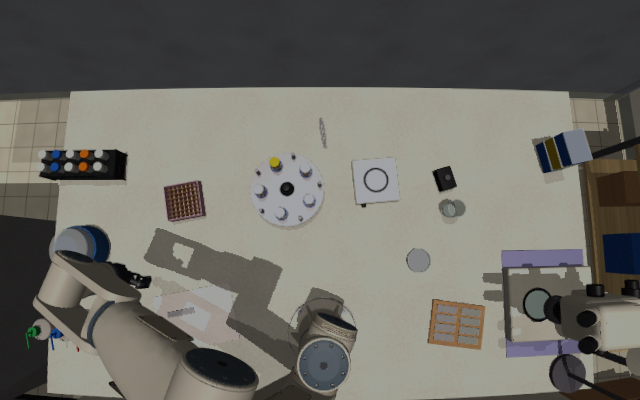

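The side view shows the carousel at about (310,243), the yellow cap at (280,241) and the ring at (304,177). In the top view they are at (287,189), (275,162) and (376,180). The forceps lie beyond the carousel, at top-view (322,132).

```bash
cat > h.py <<'E'
import cv2,numpy as np
from rig import *
def ray(f,uv):
    R=cv2.Rodrigues(np.array(f["rvec"],float))[0];t=np.array(f["tvec"],float).ravel()
    p=cv2.undistortPoints(np.array(uv,float).reshape(-1,1,2),np.array(f["mtx"]),np.array(f["dist"],float))[:,0]
    d=np.c_[p,np.ones(len(p))]@R; c=-R.T@t
    return c,d/np.linalg.norm(d,axis=1)[:,None]
def onz(f,uv,z):
    c,d=ray(f,uv); return c+d*((z-c[2])/d[:,2])[:,None]
def proj(f,P):
    return cv2.projectPoints(np.array(P,float).reshape(-1,1,3),np.array(f["rvec"],float),np.array(f["tvec"],float),np.array(f["mtx"]),np.array(f["dist"],float))[0][:,0]
def tri(f,u,g,v):
    c,d=ray(f,[u]);e,k=ray(g,[v]);d=d[0];k=k[0]
    s=np.linalg.lstsq(np.c_[d,-k],e-c,rcond=None)[0]
    a=c+s[0]*d;b=e+s[1]*k
    return (a+b)/2,np.linalg.norm(a-b)
def cents(m,amin=4):
    n,_,st,c=cv2.connectedComponentsWithStats(m.astype(np.uint8))
    return [(c[i].round(2).tolist(),st[i].tolist()) for i in range(1,n) if st[i,4]>=amin]
def yellow(im):
    h=cv2.cvtColor(im,cv2.COLOR_RGB2HSV);return (h[...,0]>20)&(h[...,0]<33)&(h[...,1]>170)&(h[...,2]>90)
E
python3 - <<'E'
from h import *
F={n:grab_frame(n) for n in("side","top")}
for n,(x0,x1,y0,y1) in {"side":(225,365,150,300),"top":(240,410,110,240)}.items():
    im=F[n]["img"];h=cv2.cvtColor(im,cv2.COLOR_RGB2HSV)
    box=np.zeros(im.shape[:2],bool);box[y0:y1,x0:x1]=1
    print(n,"yel",cents(yellow(im)&box))
    print("dark",cents((im.max(2)<60)&box,8))
    g=cv2.resize(im[y0:y1,x0:x1],None,fx=4,fy=4,interpolation=cv2.INTER_CUBIC)
    cv2.imwrite(f"pics/{n}c.png",g[:,:,::-1])
E
```

```text
side yel [([278.82, 238.45], [273, 234, 12, 10, 89])]
dark [([323.67, 223.67], [320, 222, 10, 4, 15]), ([288.67, 225.67], [285, 224, 10, 4, 15]), ([309.03, 240.91], [302, 232, 15, 17, 170]), ([337.23, 250.18], [334, 247, 10, 6, 22]), ([275.75, 253.58], [274, 252, 6, 4, 12]), ([335.8, 265.1], [335, 261, 2, 8, 10]), ([287.0, 268.67], [286, 265, 3, 7, 9]), ([309.67, 270.3], [305, 268, 12, 6, 27])]
top yel [([274.07, 161.93], [270, 157, 10, 10, 71])]
dark [([293.12, 156.88], [292, 156, 3, 3, 8]), ([258.11, 172.67], [257, 171, 3, 4, 9]), ([286.7, 188.57], [280, 182, 14, 14, 141]), ([363.17, 204.83], [361, 204, 5, 3, 12])]
```

View pics/sidec.png

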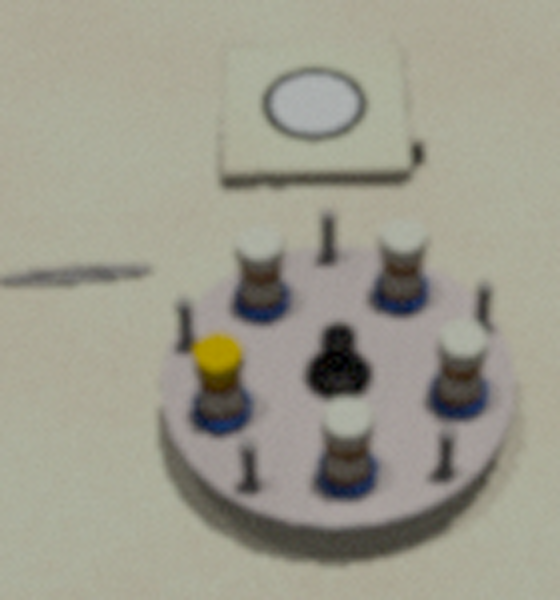

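View pics/topc.png

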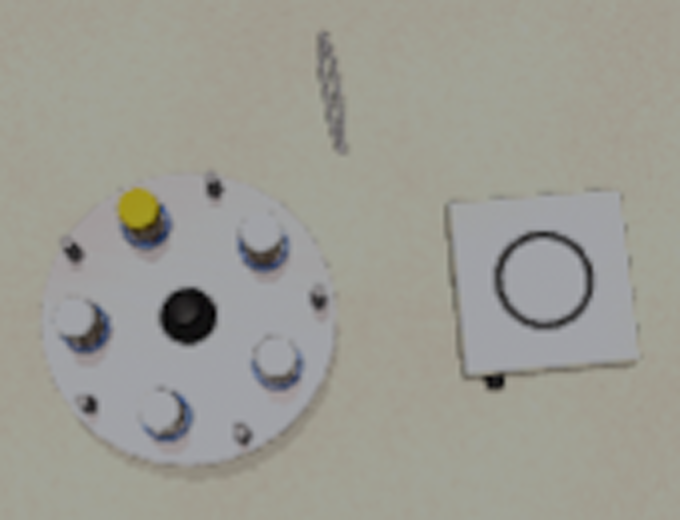

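The crops show five caps, five pegs and the ring clearly, so I'll triangulate them. Side crop: ring (315,103), yellow top (217,347). Top crop: ring (544,280), yellow (138,208).

```bash
python3 - <<'E'
from h import *
from scipy.optimize import least_squares
S=grab_frame("side");T=grab_frame("top")
so=np.array([225,150]);to=np.array([240,110])
cr=lambda p,o:(np.array(p)+.5)/4-.5+o
P={"ring":((315,103),(544,280)),"yel":((217,346),(138,208)),"w_a":((259,237),(263,234)),"w_b":((404,229),(279,356)),"w_c":((463,332),(166,411)),"w_d":((348,406),(79,317)),
"p1":((328,214),(317,296)),"p2":((484,287),(242,433)),"p3":((183,303),(214,184)),"p4":((249,450),(70,246)),"p5":((447,433),(86,402))}
X={}
for k,(a,b) in P.items():
    x,e=tri(S,cr(a,so),T,cr(b,to));z=22 if k=="ring" else 105 if k[0]=="p" else 125
    X[k]=x;print(k,x.round(1),round(e,1),onz(S,[cr(a,so)],z)[0,:2].round(1),onz(T,[cr(b,to)],z)[0,:2].round(1))
caps=np.array([onz(T,[cr(P[k][1],to)],125)[0,:2] for k in("yel","w_a","w_b","w_c","w_d")])
caps2=np.array([X[k][:2] for k in("yel","w_a","w_b","w_c","w_d")])
pg=np.array([X[f"p{i}"][:2] for i in(1,2,3,4,5)])
for q in(caps,caps2,pg):
    r=least_squares(lambda p:np.hypot(*(q-p[:2]).T)-p[2],[500,100,95]);print(r.x.round(1),r.fun.round(1))
    print(np.degrees(np.arctan2(*(q-r.x[:2]).T[::-1])).round(1))
# ring/deck contour check
print(np.round([T["img"][0,0]],0))
# ring by ellipse fit, both
for f,(u,v) in((S,cr((315,103),so)),(T,cr((544,280),to))):
    im=f["img"].astype(int);u,v=int(u),int(v);g=np.zeros(im.shape[:2],np.uint8);g[v-17:v+18,u-17:u+18]=(im[v-17:v+18,u-17:u+18].max(2)<np.median(im[v-17:v+18,u-17:u+18].max(2))-45)
    n,l,st,_=cv2.connectedComponentsWithStats(g);i=1+np.argmax(st[1:,4]);c=np.argwhere(l==i)[:,::-1].astype(np.float32)
    w=onz(f,c,22)[:,:2];r=least_squares(lambda p:np.hypot(*(w-p[:2]).T)-p[2],[500,-100,45]);print("ring",r.x.round(1),r.fun.std().round(1),len(c))
E
```

```text
ring [ 563.6 -206.2   20.8] 1.0 [ 563.  -204.7] [ 563.8 -206. ]
yel [611.  168.1 126.1] 1.4 [611.8 167. ] [610.5 168.3]
w_a [588.4  57.6 124.5] 3.0 [589.8  57.5] [586.8  57.7]
w_b [478.2  43.5 125. ] 0.4 [478.   43.5] [478.4  43.5]
w_c [431.3 141.6 120.8] 0.6 [431.8 145. ] [430.6 141.2]
w_d [513.2 218.1 126.1] 0.5 [513.5 217.2] [513.1 218.3]
p1 [537.1  10.  102.6] 4.1 [539.   11.7] [534.6  10.2]
p2 [413.9  76.6  97.8] 0.9 [414.9  82.8] [412.9  76.3]
p3 [642.6 103.1  95.6] 6.1 [644.2 110.2] [637.1 102.7]
p4 [583.8 233.7  90.1] 0.3 [582.6 244.3] [580.6 231.1]
p5 [441.6 215.4  95. ] 0.2 [442.1 222.8] [440.5 213.9]
[524.2 126.3  94.2] [ 1.8 -1.4  0.5  0.6 -1.5]
[  26.   -47.6 -119.   171.    96.9]
[524.9 125.8  94.3] [ 1.5 -1.1  0.3  0.6 -1.3]
[  26.2  -47.1 -119.6  170.4   97.2]
[524.2 128.7 120.6] [-1.2  1.3  0.6  0.2 -0.9]
[ -83.8 -154.7  -12.2   60.4  133.6]
[[50 50 51]]
ring [ 563.7 -204.7   43.8] 2.1 90
ring [ 564.5 -205.7   43.7] 2.2 145
```

Request:
{"op": "send_rows", "data": {"moves": [[[0.0232,-0.0337,0,0,0,0,-1],[0.0232,-0.0337,0,0,0,0,-1],[0.0232,-0.0337,0,0,0,0,-1],[0.0232,-0.0337,0,0,0,0,-1],[0.0232,-0.0337,0,0,0,0,-1],[0.0232,-0.0337,0,0,0,0,-1],[0.0232,-0.0337,0,0,0,0,-1],[0.0232,-0.0337,0,0,0,0,-1],[0.0232,-0.0337,0,0,0,0,-1],[0.0232,-0.0337,0,0,0,0,-1]]]}}

```text
clock: 1.3
eef_pos: [462.7, 242.7, 250.2]
tcp_rot: [3.141, 0.0, 2.765]
contact_force: [0.3, -0.4, 0.9]
opening: -0.0
grasp_force: 0.0
```

Request:
{"op": "send_rows", "data": {"moves": [[[0,0,-0.04,0,0,0,-1],[0,0,-0.04,0,0,0,-1],[0,0,-0.04,0,0,0,-1],[0,0,-0.03,0,0,0,-1],[0,0,-0.01,0,0,0,-1],[0,0,0,0,0,0,-1]]]}}

```text
clock: 1.9
eef_pos: [461.3, 243.8, 89.1]
tcp_rot: [-3.14, -0.002, 2.765]
contact_force: [-0.5, 0.0, 0.8]
opening: -0.004
grasp_force: 0.0
```

```bash
cat >> h.py <<'E'
C=np.array([524.5,126.5])
def look(names=("side","top"),say=True):
    out={}
    for n in names:
        t=sense()["clock"];f=grab_frame(n);im=f["img"];h=cv2.cvtColor(im,cv2.COLOR_RGB2HSV)
        u=proj(f,[[*C,90]])[0].astype(int);box=np.zeros(im.shape[:2],bool);box[max(u[1]-70,0):u[1]+70,u[0]-70:u[0]+70]=1
        y=max(cents(yellow(im)&box,8),key=lambda c:c[1][4],default=None)
        if y:
            d=onz(f,[y[0]],118)[0,:2]-C;print(n,"yellow area",y[1][4],"r",np.hypot(*d).round(1),"ang",np.degrees(np.arctan2(d[1],d[0])).round(1),"t",t)
        b=(h[...,0]>105)&(h[...,0]<128)&(h[...,1]>100)&box
        for c in cents(b,6):
            d=onz(f,[c[0]],58)[0,:2]-C;a=np.degrees(np.arctan2(d[1],d[0]))
            if 70<np.hypot(*d)<125: out.setdefault(n,[]).append((c[1][4],np.hypot(*d).round(),a.round(1),((a-25.4+36)%72-36).round(1)))
        if say: print(n,"collars(area,r,ang,phase)",out.get(n))
    s=sense();p=s["eef_pos"];d=p[:2]-C
    print("clock",s["clock"],"tcp",p.round(1),"r",np.hypot(*d).round(1),"ang",np.degrees(np.arctan2(d[1],d[0])).round(1),"F",s["contact_force"].round(1),"rot",s["tcp_rot"].round(3),"op",s["opening"],"q",s["qpos"].round(2))
E
python3 - <<'E'
from h import *
look()
f=grab_frame("side");cv2.imwrite("pics/side2.png",cv2.resize(f["img"][150:310,225:425],None,fx=4,fy=3.75)[:,:,::-1])
E
```

```text
side yellow area 89 r 98.0 ang 26.9 t 1.9
side collars(area,r,ang,phase) [(28, np.float64(81.0), np.float64(-37.6), np.float64(9.0)), (25, np.float64(106.0), np.float64(157.6), np.float64(-11.8)), (31, np.float64(103.0), np.float64(35.3), np.float64(9.9)), (31, np.float64(116.0), np.float64(96.3), np.float64(-1.1))]
top yellow area 71 r 96.6 ang 26.3 t 1.95
top collars(area,r,ang,phase) None
clock 2.0 tcp [462.8 244.6  91.1] r 133.3 ang 117.6 F [ 1.  -0.1 -0.1] rot [3.140e+00 1.000e-03 2.765e+00] op -0.004071629293323384 q [ 0.48  0.41  1.98  0.    0.75 -0.71]
```

View pics/side2.png

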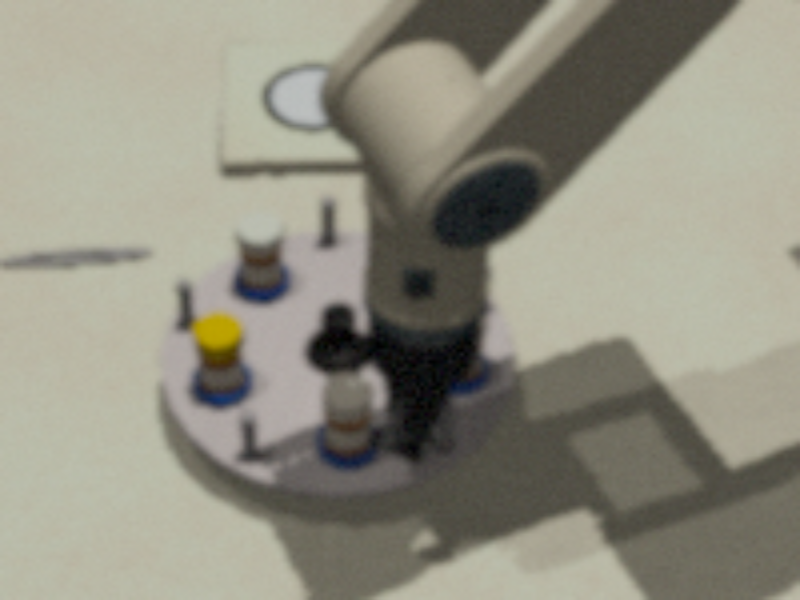

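The picture shows the closed fingers at crop (410,450), clear of the white jar at (348,400) and just behind the peg at (445,435). Next I'll work out the push arc.

```bash
python3 - <<'E'
from h import *
d=[.03,.03,.03,.04,.05,.06,.07,.08,.09,.10,.11,.115,.12,.12,.12,.07]
a=np.radians(117.6)+np.r_[0,np.cumsum(d)];r=np.r_[np.full(len(d)-1,132.5),132.5,150]
P=C+np.c_[np.cos(a),np.sin(a)]*r[:,None]
print(np.diff(P,axis=0).round(1).tolist(),np.degrees(a[-1]))
E
```

```text
[[-3.5, -1.9], [-3.4, -2.0], [-3.4, -2.1], [-4.4, -3.0], [-5.3, -3.9], [-6.1, -5.1], [-6.7, -6.4], [-7.1, -7.8], [-7.3, -9.5], [-7.0, -11.2], [-6.4, -13.1], [-5.1, -14.3], [-3.5, -15.5], [-1.7, -15.8], [0.3, -15.9], [-16.3, -11.8]] 188.36028769865666
```

Request:
{"op": "send_rows", "data": {"moves": [[[-0.0035,-0.0019,0,0,0,0,-1],[-0.0034,-0.002,0,0,0,0,-1],[-0.0034,-0.0021,0,0,0,0,-1],[-0.0044,-0.003,0,0,0,0,-1],[-0.0053,-0.0039,0,0,0,0,-1],[-0.0061,-0.0051,0,0,0,0,-1],[-0.0067,-0.0064,0,0,0,0,-1],[-0.0071,-0.0078,0,0,0,0,-1],[-0.0073,-0.0095,0,0,0,0,-1],[-0.007,-0.0112,0,0,0,0,-1]]]}}

```text
clock: 3.05
eef_pos: [406.9, 190.4, 89.9]
tcp_rot: [-3.141, -0.0, 2.765]
contact_force: [0.5, 0.4, 0.3]
opening: -0.001
grasp_force: 0.0
```

Request:
{"op": "send_rows", "data": {"moves": [[[-0.0064,-0.0131,0,0,0,0,-1],[-0.0051,-0.0143,0,0,0,0,-1],[-0.0035,-0.0155,0,0,0,0,-1],[-0.0017,-0.0158,0,0,0,0,-1],[0.0003,-0.0159,0,0,0,0,-1],[-0.015,-0.01,0.02,0,0,0,-1],[-0.01,0,0.05,0,0,0,-1],[0,0.01,0.04,0,0,0,-1]]]}}

```text
clock: 3.85
eef_pos: [364.4, 114.7, 200.0]
tcp_rot: [-3.14, -0.002, 2.763]
contact_force: [1.2, 0.2, -0.3]
opening: -0.001
grasp_force: 0.0
```

```bash
python3 - <<'E'
from h import *
look(say=False);look(say=False)
E
```

```text
side yellow area 103 r 97.6 ang 106.9 t 3.85
top yellow area 75 r 97.1 ang 110.7 t 3.9
clock 3.95 tcp [369.1 117.2 203.5] r 155.7 ang -176.6 F [ 0.4 -0.6  0.2] rot [3.136 0.007 2.764] op -0.001253101605261408 q [ 0.3   0.03  2.16  0.    0.94 -0.89]
side yellow area 98 r 98.7 ang 114.9 t 3.95
top yellow area 73 r 96.0 ang 118.2 t 4.0
clock 4.05 tcp [366.9 116.3 199.7] r 158.0 ang -176.3 F [-1.3 -0.1 -0.5] rot [3.140e+00 2.000e-03 2.765e+00] op 0.00501621717772389 q [ 0.3   0.03  2.17 -0.    0.94 -0.89]
```

```bash
cat > fol.py <<'E'
# usage: fol.py nrows z_end blend_rows dyaw_total obs(0/1)
import sys,json,os
from h import *
from scipy.optimize import least_squares
N,zend,K,obs=int(sys.argv[1]),float(sys.argv[2]),int(sys.argv[3]),int(sys.argv[4])
L=json.load(open("obs.json")) if os.path.exists("obs.json") else [[3.85,106.9],[3.9,110.7],[3.95,114.9],[4.0,118.2]]
if obs:
    for n,nom in(("side",95),("top",73)):
        t=sense()["clock"];f=grab_frame(n);y=max(cents(yellow(f["img"]),4),key=lambda c:c[1][4],default=None)
        if y:
            d=onz(f,[y[0]],118)[0,:2]-C;a=np.degrees(np.arctan2(d[1],d[0]))
            print(n,"t",t,"area",y[1][4],"r",np.hypot(*d).round(1),"ang",a.round(1))
            if y[1][4]>.78*nom and 85<np.hypot(*d)<108: L.append([t,a])
            else: print(" dropped")
    json.dump(L,open("obs.json","w"))
L=np.array(L);t0=3.85
def th(t,p):
    T=14/p[2];c=.03*p[2];s=np.minimum(t-t0,T*np.log1p(p[1]/c/T))
    return p[0]+(p[1]+c*T)*T*(1-np.exp(-s/T))-c*s
def w(t,p):
    T=14/p[2];c=.03*p[2];return max(0,(p[1]+c*T)*np.exp(-(t-t0)/T)-c*T)
def res(p):
    e=np.radians(L[:,1])-th(L[:,0],p);return np.r_[np.angle(np.exp(1j*e))/.02,(p[2]-1)/.25]
p=least_squares(res,[np.radians(107),1.35,1]).x
s=sense();t=s["clock"];q=s["eef_pos"]
print("fit",p.round(3),"res deg",np.degrees(res(p)[-5:-1]*.02).round(1),"w now",round(w(t,p),3),"ang now",np.degrees(th(t,p)).round(1)%360)
J=lambda t:C+96*np.array([np.cos(th(t,p)),np.sin(th(t,p))])
print("clock",t,"tcp",q.round(1),"tcp-jar now",(q[:2]-J(t)).round(1),"rot",s["tcp_rot"].round(3),"op",round(s["opening"],2),"F",s["contact_force"].round(1))
P=[q]
for k in range(1,N+1):
    b=min(1,k/K); b=b*b*(3-2*b); tg=J(t+.1*k); g=J(t)
    P.append(np.r_[q[:2]+(tg-g)*b*1.0+(g-q[:2])*b if k<K else tg, q[2]+(zend-q[2])*k/N])
P=np.array(P);print("rows",[[f"{v/1000:.4f}" for v in r] for r in np.diff(P,axis=0)])
print("end angle",np.degrees(th(t+.1*N,p))%360,"w",round(w(t+.1*N,p),3))
E
python3 fol.py 10 178 6 0
```

```text
fit [1.867 0.947 1.   ] res deg [-0.1 -0.1  0.3 -0.2] w now 0.928 ang now 122.2
clock 4.05 tcp [366.9 116.3 199.7] tcp-jar now [-106.5  -91.5] rot [3.140e+00 2.000e-03 2.765e+00] op 0.01 F [-1.3 -0.1 -0.5]
rows [['0.0071', '0.0062', '-0.0022'], ['0.0155', '0.0133', '-0.0022'], ['0.0171', '0.0134', '-0.0022'], ['0.0143', '0.0081', '-0.0022'], ['0.0088', '-0.0001', '-0.0022'], ['0.0014', '-0.0083', '-0.0022'], ['-0.0021', '-0.0119', '-0.0022'], ['-0.0006', '-0.0120', '-0.0022'], ['0.0009', '-0.0118', '-0.0022'], ['0.0023', '-0.0116', '-0.0022']]
end angle 194.98190025516678 w 0.835
```

```bash
sed -i 's/-c\*s$/-c*T*s/' fol.py; python3 fol.py 10 178 6 0
```

```text
fit [1.867 1.339 1.   ] res deg [-0.1 -0.1  0.3 -0.2] w now 1.314 ang now 122.2
clock 4.05 tcp [366.9 116.3 199.7] tcp-jar now [-106.5  -91.5] rot [3.140e+00 2.000e-03 2.765e+00] op 0.01 F [-1.3 -0.1 -0.5]
rows [['0.0071', '0.0062', '-0.0022'], ['0.0155', '0.0134', '-0.0022'], ['0.0171', '0.0134', '-0.0022'], ['0.0144', '0.0082', '-0.0022'], ['0.0089', '0.0002', '-0.0022'], ['0.0014', '-0.0081', '-0.0022'], ['-0.0021', '-0.0117', '-0.0022'], ['-0.0007', '-0.0117', '-0.0022'], ['0.0007', '-0.0116', '-0.0022'], ['0.0021', '-0.0113', '-0.0022']]
end angle 194.00041421545248 w 1.195
```

Request:
{"op": "send_rows", "data": {"moves": [[[0.0071,0.0062,-0.002,0,0,0,0.4],[0.0155,0.0134,-0.002,0,0,0,0.4],[0.0171,0.0134,-0.002,0,0,0,0.4],[0.0144,0.0082,-0.002,0,0,0,0.4],[0.0089,0.0002,-0.002,0,0,0,0.4],[0.0014,-0.0081,-0.002,0,0,0,0.4],[-0.0021,-0.0117,-0.002,0,0,0,0.4],[-0.0007,-0.0117,-0.002,0,0,0,0.4],[0.0007,-0.0116,-0.002,0,0,0,0.4],[0.0021,-0.0113,-0.002,0,0,0,0.4]]]}}

```text
clock: 5.05
eef_pos: [430.5, 102.2, 179.0]
tcp_rot: [3.142, 0.0, 2.764]
contact_force: [0.7, 0.4, 0.6]
opening: 0.702
grasp_force: 0.0
```

```bash
python3 fol.py 10 178 2 1
```

```text
side t 5.05 area 26 r 88.6 ang -168.4
 dropped
fit [1.867 1.339 1.   ] res deg [-0.1 -0.1  0.3 -0.2] w now 1.183 ang now 200.8
clock 5.15 tcp [430.9 102.1 179. ] tcp-jar now [-3.8  9.7] rot [-3.141  0.     2.763] op 0.7 F [-0.2 -0.4  1.3]
rows [['0.0042', '-0.0100', '-0.0001'], ['0.0100', '-0.0196', '-0.0001'], ['0.0068', '-0.0088', '-0.0001'], ['0.0076', '-0.0079', '-0.0001'], ['0.0084', '-0.0069', '-0.0001'], ['0.0090', '-0.0058', '-0.0001'], ['0.0095', '-0.0048', '-0.0001'], ['0.0099', '-0.0036', '-0.0001'], ['0.0101', '-0.0025', '-0.0001'], ['0.0103', '-0.0014', '-0.0001']]
end angle 265.4094154225151 w 1.073
```

Request:
{"op": "send_rows", "data": {"moves": [[[0.007,-0.0148,0,0,0,-0.149,0.4],[0.0072,-0.0148,0,0,0,-0.149,0.4],[0.0068,-0.0088,0,0,0,-0.149,0.4],[0.0076,-0.0079,0,0,0,-0.149,0.4],[0.0084,-0.0069,0,0,0,-0.149,0.4],[0.009,-0.0058,0,0,0,-0.149,0.4],[0.0095,-0.0048,0,0,0,-0.149,0.4],[0.0099,-0.0036,0,0,0,-0.149,0.4],[0.0101,-0.0025,0,0,0,0,0.4],[0.0103,-0.0014,0,0,0,0,0.4]]]}}

```text
clock: 6.15
eef_pos: [517.4, 32.2, 179.1]
tcp_rot: [3.141, -0.0, 1.577]
contact_force: [0.2, 0.1, 0.0]
opening: 0.702
grasp_force: 0.0
```

```bash
sed -i 's/(("side",95),("top",73))/(("side",95),)/' fol.py; python3 fol.py 10 178 2 1
```

```text
side t 6.15 area 11 r 82.1 ang -96.1
 dropped
fit [1.867 1.339 1.   ] res deg [-0.1 -0.1  0.3 -0.2] w now 1.067 ang now 268.5
clock 6.2 tcp [519.2  32.2 179.4] tcp-jar now [-2.7  1.7] rot [ 3.14  -0.     1.577] op 0.7 F [ 1.4 -0.1 -0.2]
rows [['0.0065', '-0.0007', '-0.0001'], ['0.0165', '0.0006', '-0.0001'], ['0.0097', '0.0023', '-0.0001'], ['0.0093', '0.0033', '-0.0001'], ['0.0088', '0.0042', '-0.0001'], ['0.0083', '0.0050', '-0.0001'], ['0.0077', '0.0058', '-0.0001'], ['0.0070', '0.0064', '-0.0001'], ['0.0063', '0.0070', '-0.0001'], ['0.0055', '0.0075', '-0.0001']]
end angle 326.6636489494895 w 0.965
```

Request:
{"op": "send_rows", "data": {"moves": [[[0.0115,-0.0003,0,0,0,0,0.4],[0.0115,0.0003,0,0,0,0,0.4],[0.0097,0.0023,0,0,0,0,0.4],[0.0093,0.0033,0,0,0,0,0.4],[0.0088,0.0042,0,0,0,0,0.4],[0.0083,0.005,0,0,0,0,0.4],[0.0077,0.0058,0,0,0,0,0.4],[0.007,0.0064,0,0,0,0,0.4],[0.0063,0.007,0,0,0,0,0.4],[0.0055,0.0075,0,0,0,0,0.4]]]}}

```text
clock: 7.2
eef_pos: [602.8, 74.5, 179.0]
tcp_rot: [-3.142, -0.0, 1.573]
contact_force: [-0.0, 0.2, -0.1]
opening: 0.698
grasp_force: 0.0
```

```bash
sed -i 's/im=f\["img"\]/&/; s/y=max(cents(yellow(f\["img"\]),4)/cv2.imwrite(f"pics\/f{t:.2f}.png",cv2.resize(f["img"][150:310,225:425],None,fx=4,fy=3.75)[:,:,::-1]);&/' fol.py; python3 fol.py 10 178 2 1; ls pics
```

```text
side t 7.2 area 10 r 89.0 ang -28.0
 dropped
fit [1.867 1.339 1.   ] res deg [-0.1 -0.1  0.3 -0.2] w now 0.96 ang now 329.4
clock 7.25 tcp [603.6  75.5 179.1] tcp-jar now [-3.5 -2.1] rot [ 3.141e+00 -1.000e-03  1.573e+00] op 0.7 F [0.5 0.7 0.1]
rows [['0.0039', '0.0051', '-0.0001'], ['0.0073', '0.0135', '-0.0001'], ['0.0026', '0.0086', '-0.0001'], ['0.0018', '0.0087', '-0.0001'], ['0.0010', '0.0087', '-0.0001'], ['0.0002', '0.0087', '-0.0001'], ['-0.0006', '0.0086', '-0.0001'], ['-0.0013', '0.0084', '-0.0001'], ['-0.0021', '0.0082', '-0.0001'], ['-0.0027', '0.0079', '-0.0001']]
end angle 21.66493968452562 w 0.865
f7.20.png
side0.png
side2.png
sidec.png
top0.png
topc.png
```

View pics/f7.20.png

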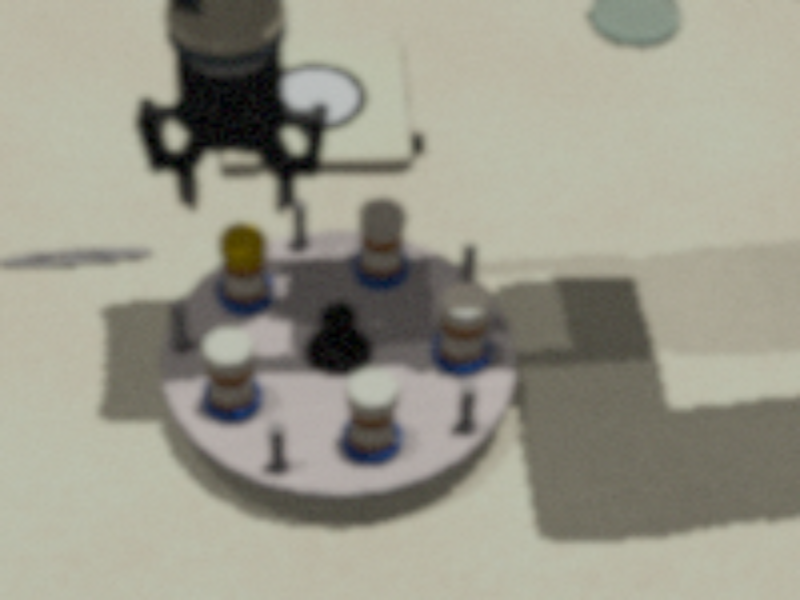

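The cap at crop (243,245) is in full view below the fingers, but it is shaded, which is why the mask shrank. I'll loosen the mask and add this observation by hand.

```bash
sed -i 's/>170)&(h\[...,2\]>90)/>140)\&(h[...,2]>35)/; ' h.py
sed -i 's/cents(yellow(f\["img"\]),4)/[c for c in cents(yellow(f["img"]),20) if 255<c[0][0]<365 and 180<c[0][1]<290]/; s/85<np/82<np/; s/>.78\*nom/>60/' fol.py
python3 - <<'E'
from h import *
f=grab_frame("side");im=cv2.imread("pics/f7.20.png")[:,:,::-1];im=cv2.resize(np.ascontiguousarray(im),(200,160),interpolation=cv2.INTER_AREA)
for c in cents(yellow(im),20):
    uv=np.array(c[0])+[225,150];d=onz(f,[uv],118)[0,:2]-C;print(c,np.hypot(*d),np.degrees(np.arctan2(d[1],d[0])))
E
python3 fol.py 10 172 2 0
```

```text
([60.22, 65.97], [56, 61, 9, 11, 86]) 88.8243832947946 -30.629223554354233
fit [1.867 1.339 1.   ] res deg [-0.1 -0.1  0.3 -0.2] w now 0.955 ang now 332.2
clock 7.3 tcp [603.1  74.9 179. ] tcp-jar now [-6.3 -6.7] rot [ 3.141 -0.     1.574] op 0.7 F [-0.8  0.2 -0.2]
rows [['0.0051', '0.0075', '-0.0007'], ['0.0081', '0.0160', '-0.0007'], ['0.0022', '0.0087', '-0.0007'], ['0.0014', '0.0087', '-0.0007'], ['0.0006', '0.0087', '-0.0007'], ['-0.0002', '0.0087', '-0.0007'], ['-0.0010', '0.0085', '-0.0007'], ['-0.0017', '0.0083', '-0.0007'], ['-0.0024', '0.0080', '-0.0007'], ['-0.0031', '0.0077', '-0.0007']]
end angle 24.13590946749082 w 0.86
```

```bash
python3 - <<'E'
import json
L=json.load(open("obs.json"));L.append([7.2,-31.0]);json.dump(L,open("obs.json","w"))
E
python3 fol.py 10 176 2 0
```

```text
fit [1.866 1.352 0.995] res deg [-0.1  0.3 -0.2  0. ] w now 0.967 ang now 334.6
clock 7.3 tcp [603.1  74.9 179. ] tcp-jar now [ -8.1 -10.3] rot [ 3.141 -0.     1.574] op 0.7 F [-0.8  0.2 -0.2]
rows [['0.0058', '0.0094', '-0.0003'], ['0.0085', '0.0182', '-0.0003'], ['0.0018', '0.0089', '-0.0003'], ['0.0010', '0.0089', '-0.0003'], ['0.0002', '0.0089', '-0.0003'], ['-0.0006', '0.0087', '-0.0003'], ['-0.0014', '0.0086', '-0.0003'], ['-0.0022', '0.0083', '-0.0003'], ['-0.0029', '0.0080', '-0.0003'], ['-0.0035', '0.0076', '-0.0003']]
end angle 27.205743636895647 w 0.872
```

Request:
{"op": "send_rows", "data": {"moves": [[[0.0072,0.0138,0,0,0,0,0.4],[0.0071,0.0138,0,0,0,0,0.4],[0.0018,0.0089,-0.001,0,0,0,0.4],[0.001,0.0089,-0.001,0,0,0,0.4],[0.0002,0.0089,-0.001,0,0,0,0.4],[-0.0006,0.0087,0,0,0,0,0.4],[-0.0014,0.0086,0,0,0,0,0.4],[-0.0022,0.0083,0,0,0,0,0.4],[-0.0029,0.008,0,0,0,0,0.4],[-0.0035,0.0076,0,0,0,0,0.4]]]}}

```text
clock: 8.3
eef_pos: [608.7, 170.0, 176.1]
tcp_rot: [-3.142, 0.0, 1.573]
contact_force: [-0.9, 0.1, -0.4]
opening: 0.703
grasp_force: 0.0
```

```bash
python3 fol.py 10 176 2 1
```

```text
side t 8.3 area 106 r 99.3 ang 27.7
fit [1.866 1.347 0.969] res deg [ 0.3 -0.2 -0.1  0. ] w now 0.874 ang now 30.19999999999999
clock 8.35 tcp [608.2 170.9 176.1] tcp-jar now [ 0.7 -3.8] rot [-3.141 -0.     1.573] op 0.7 F [-0.6  0.9 -0.9]
rows [['-0.0026', '0.0054', '-0.0000'], ['-0.0076', '0.0120', '-0.0000'], ['-0.0055', '0.0060', '-0.0000'], ['-0.0060', '0.0055', '-0.0000'], ['-0.0063', '0.0049', '-0.0000'], ['-0.0066', '0.0043', '-0.0000'], ['-0.0069', '0.0037', '-0.0000'], ['-0.0071', '0.0031', '-0.0000'], ['-0.0073', '0.0025', '-0.0000'], ['-0.0074', '0.0019', '-0.0000']]
end angle 77.74948649012833 w 0.788
```

Request:
{"op": "send_rows", "data": {"moves": [[[-0.0051,0.0087,0,0,0,0,0.4],[-0.0051,0.0087,0,0,0,0,0.4],[-0.0055,0.006,0,0,0,0,0.4],[-0.006,0.0055,0,0,0,0,0.4],[-0.0063,0.0049,0,0,0,0,0.4],[-0.0066,0.0043,0,0,0,0,0.4],[-0.0069,0.0037,0,0,0,0,0.4],[-0.0071,0.0031,0,0,0,0,0.4],[-0.0073,0.0025,0,0,0,0,0.4],[-0.0074,0.0019,0,0,0,0,0.4]]]}}

```text
clock: 9.35
eef_pos: [545.2, 218.8, 176.0]
tcp_rot: [3.142, -0.0, 1.573]
contact_force: [-1.3, 0.5, -0.5]
opening: 0.703
grasp_force: 0.0
```

```bash
python3 fol.py 10 176 2 1
```

```text
side t 9.35 area 110 r 104.1 ang 74.3
fit [1.864 1.375 1.087] res deg [-0.3 -0.5  1.  -0.5] w now 0.747 ang now 76.89999999999998
clock 9.4 tcp [544.  218.9 175.9] tcp-jar now [-2.2 -1.1] rot [-3.14   0.     1.573] op 0.7 F [-0.9  0.7 -0.2]
rows [['-0.0024', '0.0012', '0.0000'], ['-0.0094', '0.0021', '0.0000'], ['-0.0069', '0.0003', '0.0000'], ['-0.0069', '-0.0002', '0.0000'], ['-0.0067', '-0.0007', '0.0000'], ['-0.0066', '-0.0011', '0.0000'], ['-0.0064', '-0.0016', '0.0000'], ['-0.0062', '-0.0020', '0.0000'], ['-0.0060', '-0.0024', '0.0000'], ['-0.0058', '-0.0027', '0.0000']]
end angle 117.18936852600547 w 0.66
```

```bash
python3 - <<'E'
import json
L=json.load(open("obs.json"))[:4]+[[7.2,-33.3],[8.3,25.1],[9.35,73.5]];json.dump(L,open("obs.json","w"))
E
sed -i 's/d=onz(f,\[y\[0\]\],118)\[0,:2\]-C/d=onz(f,[y[0]],118)[0,:2]-C-[0,5]/' fol.py
python3 fol.py 10 176 2 0
```

```text
fit [1.866 1.341 0.997] res deg [-0.2 -0.3  0.5 -0.2] w now 0.766 ang now 75.89999999999998
clock 9.4 tcp [544.  218.9 175.9] tcp-jar now [-3.9 -0.7] rot [-3.14   0.     1.573] op 0.7 F [-0.9  0.7 -0.2]
rows [['-0.0016', '0.0011', '0.0000'], ['-0.0088', '0.0021', '0.0000'], ['-0.0071', '0.0004', '0.0000'], ['-0.0071', '-0.0001', '0.0000'], ['-0.0070', '-0.0006', '0.0000'], ['-0.0068', '-0.0011', '0.0000'], ['-0.0067', '-0.0016', '0.0000'], ['-0.0064', '-0.0020', '0.0000'], ['-0.0062', '-0.0024', '0.0000'], ['-0.0060', '-0.0028', '0.0000']]
end angle 117.43707788820808 w 0.685
```

Request:
{"op": "send_rows", "data": {"moves": [[[-0.0052,0.0016,0,0,0,0,0.4],[-0.0052,0.0016,0,0,0,0,0.4],[-0.0071,0.0004,0,0,0,0,0.4],[-0.0071,-0.0001,0,0,0,0,0.4],[-0.007,-0.0006,0,0,0,0,0.4],[-0.0068,-0.0011,0,0,0,0,0.4],[-0.0067,-0.0016,0,0,0,0,0.4],[-0.0064,-0.002,0,0,0,0,0.4],[-0.0062,-0.0024,0,0,0,0,0.4],[-0.006,-0.0028,0,0,0,0,0.4]]]}}

```text
clock: 10.4
eef_pos: [481.6, 211.4, 176.0]
tcp_rot: [3.142, -0.0, 1.573]
contact_force: [0.8, 0.1, 0.6]
opening: 0.703
grasp_force: 0.0
```

```bash
python3 fol.py 10 170 2 1
```

```text
side t 10.4 area 115 r 98.9 ang 117.8
fit [1.867 1.339 0.989] res deg [-0.2  0.5 -0.3  0.1] w now 0.683 ang now 119.69999999999999
clock 10.45 tcp [480.6 210.9 175.9] tcp-jar now [3.6 1. ] rot [-3.141  0.     1.573] op 0.7 F [-1.6  1.1  0.1]
rows [['-0.0046', '-0.0022', '-0.0006'], ['-0.0098', '-0.0060', '-0.0006'], ['-0.0049', '-0.0040', '-0.0006'], ['-0.0046', '-0.0043', '-0.0006'], ['-0.0043', '-0.0045', '-0.0006'], ['-0.0039', '-0.0048', '-0.0006'], ['-0.0036', '-0.0049', '-0.0006'], ['-0.0032', '-0.0051', '-0.0006'], ['-0.0028', '-0.0052', '-0.0006'], ['-0.0025', '-0.0053', '-0.0006']]
end angle 156.63323975821504 w 0.608
```

Request:
{"op": "send_rows", "data": {"moves": [[[-0.0072,-0.004,0,0,0,0,0.4],[-0.0072,-0.0042,0,0,0,0,0.4],[-0.0049,-0.004,0,0,0,0,0.4],[-0.0046,-0.0043,0,0,0,0,0.4],[-0.0043,-0.0045,0,0,0,0,0.4],[-0.0039,-0.0048,0,0,0,0,0.4],[-0.0036,-0.0049,0,0,0,0,0.4],[-0.0032,-0.0051,0,0,0,0,0.4],[-0.0028,-0.0052,0,0,0,0,0.4],[-0.0025,-0.0053,0,0,0,0,0.4]]]}}

```text
clock: 11.45
eef_pos: [437.7, 164.9, 176.0]
tcp_rot: [3.142, 0.0, 1.573]
contact_force: [-0.1, 0.5, 0.8]
opening: 0.702
grasp_force: 0.0
```

```bash
python3 fol.py 10 170 2 1
```

```text
side t 11.45 area 110 r 97.0 ang 157.7
fit [1.867 1.334 0.974] res deg [ 0.5 -0.5 -0.3  0.3] w now 0.61 ang now 159.10000000000002
clock 11.5 tcp [437.2 164.3 175.9] tcp-jar now [2.4 3.6] rot [-3.141  0.     1.573] op 0.7 F [-1.1 -0.1  0.2]
rows [['-0.0021', '-0.0045', '-0.0006'], ['-0.0037', '-0.0101', '-0.0006'], ['-0.0012', '-0.0056', '-0.0006'], ['-0.0009', '-0.0056', '-0.0006'], ['-0.0005', '-0.0055', '-0.0006'], ['-0.0002', '-0.0055', '-0.0006'], ['0.0001', '-0.0054', '-0.0006'], ['0.0004', '-0.0053', '-0.0006'], ['0.0007', '-0.0052', '-0.0006'], ['0.0010', '-0.0051', '-0.0006']]
end angle 192.07297868262344 w 0.541
```

Request:
{"op": "send_rows", "data": {"moves": [[[-0.003,-0.0073,0,0,0,0,0.4],[-0.0028,-0.0073,-0.004,0,0,0,0.4],[-0.0012,-0.0056,-0.008,0,0,0.03,0.4],[-0.0009,-0.0056,-0.01,0,0,0.03,0.4],[-0.0005,-0.0055,-0.01,0,0,0.03,0.4],[-0.0002,-0.0055,-0.01,0,0,0.03,0.4],[0.0001,-0.0054,-0.01,0,0,0.03,0.4],[0.0004,-0.0053,-0.007,0,0,0.03,0.4],[0.0007,-0.0052,-0.003,0,0,0.04,0.4],[0.001,-0.0051,0,0,0,0.04,0.4]]]}}

```text
clock: 12.5
eef_pos: [430.8, 106.8, 113.2]
tcp_rot: [-3.14, 0.0, 1.834]
contact_force: [1.0, 0.4, 0.1]
opening: 0.701
grasp_force: 0.0
```

```bash
python3 fol.py 10 114 2 1
```

```text
side t 12.5 area 105 r 92.2 ang -164.1
fit [1.869 1.322 0.937] res deg [-0.5 -1.  -1.2  1.4] w now 0.553 ang now 196.0
clock 12.55 tcp [431.1 106.4 113.5] tcp-jar now [-1.2  6.4] rot [-3.141  0.     1.837] op 0.7 F [-0.7 -0.7  0.9]
rows [['0.0014', '-0.0057', '0.0001'], ['0.0032', '-0.0106', '0.0001'], ['0.0021', '-0.0047', '0.0001'], ['0.0023', '-0.0045', '0.0001'], ['0.0025', '-0.0044', '0.0001'], ['0.0027', '-0.0042', '0.0001'], ['0.0029', '-0.0040', '0.0001'], ['0.0030', '-0.0038', '0.0001'], ['0.0032', '-0.0036', '0.0001'], ['0.0033', '-0.0034', '0.0001']]
end angle 225.902826513038 w 0.49
```

Request:
{"op": "send_rows", "data": {"moves": [[[0.0025,-0.0087,0,0,0,0.05,0.4],[0.0025,-0.0085,0,0,0,0.05,-0.1],[0.0021,-0.0047,0,0,0,0.05,-1],[0.0023,-0.0045,0,0,0,0.05,-1],[0.0025,-0.0044,0,0,0,0.05,-1],[0.0027,-0.0042,0,0,0,0.05,-1],[0.0029,-0.004,0,0,0,0.05,-1]]], "grip_force": 30}}

```text
clock: 13.25
eef_pos: [449.2, 68.2, 114.0]
tcp_rot: [3.141, 0.0, 2.184]
contact_force: [0.2, 0.7, 0.7]
opening: 0.412
grasp_force: 29.8
```

Request:
{"op": "send_rows", "data": {"moves": [[[0.003,-0.0038,0.008,0,0,0.05,-1],[0.0032,-0.0036,0.015,0,0,0.05,-1],[0.003,-0.003,0.02,0,0,0,-1],[0.002,-0.002,0.025,0,0,0,-1],[0,0,0.025,0,0,0,-1],[0,0,0.015,0,0,0,-1],[0,0,0,0,0,0,-1]]]}}

```text
clock: 13.95
eef_pos: [461.2, 56.1, 223.7]
tcp_rot: [3.139, 0.002, 2.282]
contact_force: [0.8, -0.3, -0.8]
opening: 0.407
grasp_force: 30.0
```

```bash
python3 - <<'E'
from h import *
f=grab_frame("side");cv2.imwrite("pics/lift.png",cv2.resize(f["img"][120:310,225:425],None,fx=3,fy=3)[:,:,::-1])
look(("side",),say=False)
E
```

```text
side yellow area 82 r 191.0 ang -111.7 t 14.0
clock 14.05 tcp [459.8  56.  221.5] r 95.6 ang -132.5 F [-1.1 -0.  -0.9] rot [-3.142 -0.     2.282] op 0.40915620198447883 q [ 0.12  0.13  2.   -0.    1.01 -0.59]
```

View pics/lift.png

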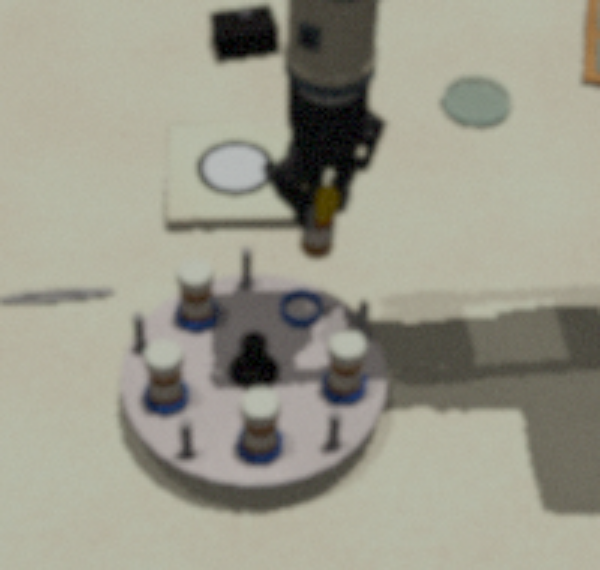

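Request:
{"op": "send_rows", "data": {"moves": [[[0.0075,-0.018,0,0,0,0,-1],[0.0145,-0.036,0,0,0,0,-1],[0.0145,-0.037,0,0,0,0,-1],[0.0145,-0.037,0,0,0,0,-1],[0.0145,-0.037,0,0,0,0,-1],[0.0145,-0.037,0,0,0,0,-1],[0.0145,-0.037,-0.02,0,0,0,-1],[0.009,-0.022,-0.03,0,0,0,-1],[0,0,-0.03,0,0,0,-1],[0,0,-0.01,0,0,0,-1]]]}}

```text
clock: 15.05
eef_pos: [560.8, -204.6, 127.2]
tcp_rot: [-3.138, -0.006, 2.281]
contact_force: [-0.8, 1.3, -0.9]
opening: 0.414
grasp_force: 30.1
```

```bash
python3 - <<'E'
from h import *
look((),say=False)
fs=grab_frame("side");ft=grab_frame("top")
a=cv2.resize(fs["img"][120:220,265:345],None,fx=5,fy=5,interpolation=cv2.INTER_CUBIC);b=cv2.resize(ft["img"][130:230,335:415],None,fx=5,fy=5,interpolation=cv2.INTER_CUBIC)
cv2.imwrite("pics/hover.png",np.hstack([a,b])[:,:,::-1])
p=sense()["eef_pos"]
for f,o in((fs,(265,120)),(ft,(335,130))):
    print(((proj(f,[[*p[:2],p[2]+11],[*p[:2],p[2]-64]])-o)*5).round(0).tolist())
E
```

```text
clock 15.05 tcp [ 560.8 -204.6  127.2] r 333.1 ang -83.7 F [-0.8  1.3 -0.9] rot [-3.138 -0.006  2.281] op 0.4137552178810388 q [-0.35  0.45  1.79  0.    0.91 -1.06]
[[192.0, 153.0], [193.0, 233.0]]
[[227.0, 221.0], [210.0, 240.0]]
```

View pics/hover.png

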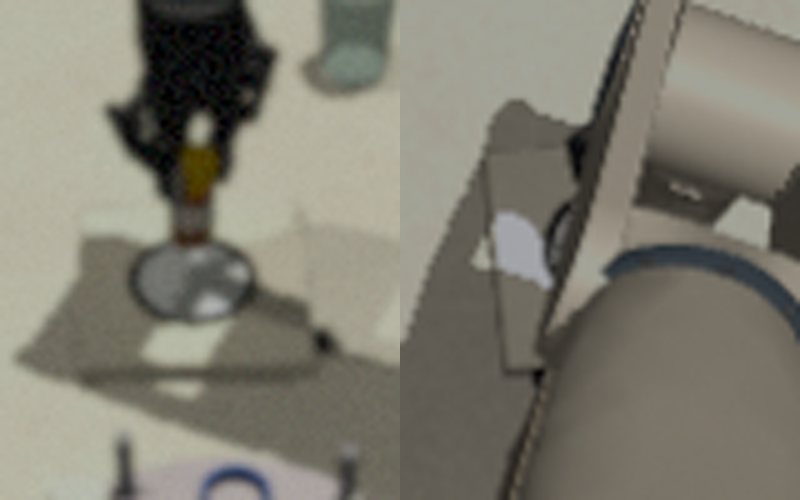

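The side half of the picture shows the jar upright in the fingers: cap at (200,165), foot at (193,243), above the ring. The arm hides the top view there. Lowering it now.

Request:
{"op": "send_rows", "data": {"moves": [[[0,0,-0.01,0,0,0,-1],[0,0,-0.01,0,0,0,-1],[0,0,-0.01,0,0,0,-1],[0,0,-0.005,0,0,0,-1],[0,0,0,0,0,0,-1],[0,0,0,0,0,0,-1]]]}}

```text
clock: 15.75
eef_pos: [563.8, -204.8, 97.1]
tcp_rot: [3.142, 0.0, 2.283]
contact_force: [0.5, 0.7, -0.0]
opening: 0.41
grasp_force: 30.1
```

Request:
{"op": "send_rows", "data": {"moves": [[[0,0,-0.003,0,0,0,-1],[0,0,-0.003,0,0,0,-1],[0,0,-0.002,0,0,0,-1],[0,0,-0.001,0,0,0,-1],[0,0,-0.001,0,0,0,-1],[0,0,0,0,0,0,-1]]]}}

```text
clock: 16.35
eef_pos: [563.6, -204.9, 86.9]
tcp_rot: [-3.142, -0.0, 2.283]
contact_force: [-0.3, -1.3, -0.3]
opening: 0.412
grasp_force: 30.1
```

Request:
{"op": "send_rows", "data": {"moves": [[[0,0,-0.0005,0,0,0,-1],[0,0,-0.0005,0,0,0,-1],[0,0,-0.0005,0,0,0,-1],[0,0,-0.0005,0,0,0,-1],[0,0,0,0,0,0,-1]]]}}

```text
clock: 16.85
eef_pos: [564.2, -205.1, 85.9]
tcp_rot: [3.141, 0.001, 2.283]
contact_force: [-1.8, 0.3, 7.8]
opening: 0.413
grasp_force: 30.6
```

Request:
{"op": "send_rows", "data": {"moves": [[[0,0,0.0005,0,0,0,-1],[0,0,0,0,0,0,-0.05],[0,0,0,0,0,0,0.1],[0,0,0,0,0,0,0.4],[0,0,0,0,0,0,0.4],[0,0,0,0,0,0,0.4]]]}}

```text
clock: 17.45
eef_pos: [563.6, -204.8, 85.4]
tcp_rot: [-3.142, -0.0, 2.283]
contact_force: [0.5, 0.1, -0.1]
opening: 0.703
grasp_force: 0.0
```

Request:
{"op": "send_rows", "data": {"moves": [[[0,0,0.01,0,0,0,0.4],[0,0,0.02,0,0,0,0.4],[0,0,0.03,0,0,0,0.4],[0,0,0.04,0,0,0,0.4],[0,0,0.04,0,0,0,0.4],[-0.03,0,0.02,0,0,0,0.4],[-0.04,0,0,0,0,0,0.4],[-0.04,0,0,0,0,0,0.4],[-0.04,0,0,0,0,0,0.4],[0,0,0,0,0,0,0.4]]]}}

```text
clock: 18.45
eef_pos: [409.1, -204.1, 245.8]
tcp_rot: [-3.14, -0.002, 2.282]
contact_force: [1.0, 0.9, -0.1]
opening: 0.699
grasp_force: 0.0
```

```bash
python3 - <<'E'
from h import *
look((),say=False)
fs=grab_frame("side");ft=grab_frame("top")
a=cv2.resize(fs["img"][120:300,235:365],None,fx=3,fy=3);b=cv2.resize(ft["img"][110:290,285:415],None,fx=3,fy=3)
cv2.imwrite("pics/end.png",np.hstack([a,b])[:,:,::-1])
for f in(fs,ft):
    for c in cents(yellow(f["img"]),20): print(c, (onz(f,[c[0]],90)[0]).round(1))
E
```

```text
clock 18.45 tcp [ 409.1 -204.1  245.8] r 350.1 ang -109.2 F [ 1.   0.9 -0.1] rot [-3.140e+00 -2.000e-03  2.282e+00] op 0.6991461917224517 q [-0.47  0.09  1.98 -0.    1.07 -1.18]
([291.88, 62.97], [278, 59, 28, 9, 200]) [ 654.7 -876.8   90. ]
([301.71, 162.44], [298, 158, 8, 10, 68]) [ 567.9 -198.8   90. ]
([552.24, 153.48], [545, 138, 16, 31, 237]) [ 652.6 -878.    90. ]
([378.44, 174.84], [374, 170, 10, 11, 82]) [ 569.1 -205.9   90. ]
```

View pics/end.png

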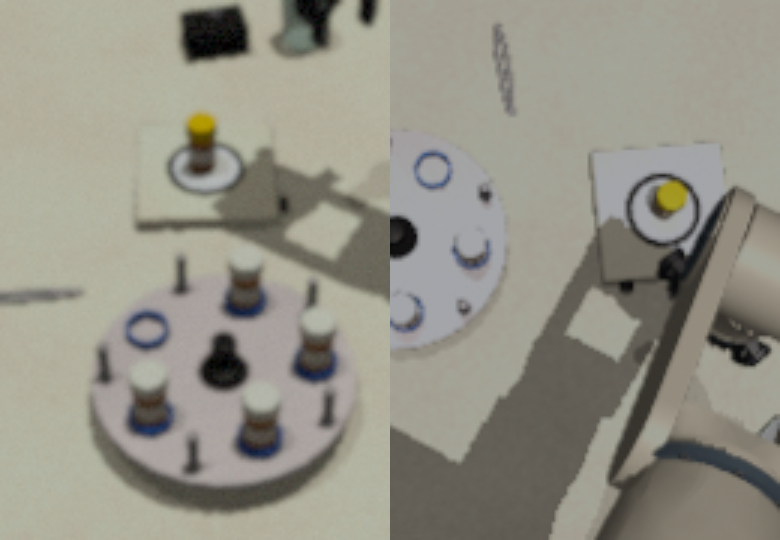

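The jar stands upright in the ring: side view cap (202,127) and foot (202,172), top view cap (671,195) inside the ring. That puts its axis within about 6 mm of the ring's centre. The white jars are seated and the hand is clear.

```bash
python3 -c "
from rig import *
print(sign_off())"
```

```text
the job is handed in; nothing more can be done
None
```

The job is handed in after about 18.6 s: I pushed the carousel to about 1.3 rad/s, followed the yellow-capped jar for over 4 s, gripped it with the carousel still turning, and left it standing upright inside the ring, about 6 mm off centre; the verdict was not shown.

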